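# Lay out turned and sawn wood parts in their holders and load the sanding station

## Robot

A 6-joint arm with a two-finger parallel gripper is mounted at the origin on the work surface. World frame = base frame: x ahead of the robot, y to its left, z up, the work surface at z = 0. Lengths are in m, angles in degrees, forces in N, time in s.
With the tool pointing down it reaches from about 0.4 to 0.825 m from the base axis. Payload 7 kg.
Tool frame: the origin (TCP) lies between the finger pads; the fingertips stand 22 mm ahead of it and the grasp point (between the pads) lies 3 mm ahead of it; z points along the fingers, y is the line along which they close (so a half turn about z gives the same grasp; the last joint's range is limited). The gripper opens to 88 mm and grips with 3 to 60 N. Pads are 19 mm wide; open, the fingers measure 130 mm over their backs; the gripper's body (78 mm by 193 mm) begins 47 mm behind the grasp point.
Start: joints at [92.309, 20.546, 0.682, 0, -70.136, -16.507], TCP at [0.166, 0.654, 0.249] pointing down, gripper open.
Joint ranges: [-176.03, 176.03], [-82.01, 121.73], [-58.28, 71.71], [-173.87, 95.51], [-174.79, -0.11], [-173.66, 173.66]. Speed limits (degrees/s): [136.94, 136.94, 172.46, 180, 180, 180].

## Interface

Orientations are given as [roll, pitch, yaw] about the fixed x, y, z axes, in that order (R = Rz(yaw) Ry(pitch) Rx(roll)).
In Python, from plant import ctrl gives the robot as it stands.
- The arm moves only by the tool apply_moves, never from a script. Its argument "targets" is a list of rows, each an object with "travel": the shift along the tool's x, y, z in mm, a list of three; "roll": the turn about the tool's z in degrees; "jaw": the finger opening in mm, from 0 to 87.6. In form: [{"travel": [tx, ty, tz], "roll": roll, "jaw": jaw}, ...]. A call has 1 to 10 rows; each row shifts and turns the commanded pose from where the row before left it, along the tool's axes as they then stand; what a row does not reach is not made up. A row lasts 1/10 s, in which the tool goes at most 50 mm and 8.59 degrees, less where a joint would pass 70% of its speed; a pose out of reach is approached as far as the arm can. A call with a gripper value outside its range is refused whole. The fingers move at their own pace and stop on an object; the grip force is fixed at half the most. Time passes only in rows, so rows that do not move let the fingers close. It gives the time, the measured TCP pose, the force, the opening and the grip force at its end, in the units of the state.
- ctrl.get_obs(): the state, without advancing time (a new reading comes with each control period).
- ctrl.snapshot(name): name is "side" or "top" or "wrist"; returns the picture (384x512x3 uint8, red, green, blue); there is no depth.
- ctrl.calibration(name): a dict with "K" (3x3 intrinsics, pixels), "dist_coeffs" ([k1, k2, p1, p2, k3] as OpenCV has them; the pictures are not rectified), "extrinsics" (4x4, takes a point from camera to world coordinates); the wrist camera has in their place "hand_eye" (4x4, takes a point from camera to tool coordinates, whose origin is the TCP and whose axes are the flange's). Camera axes: x right, y down, z forward; pixel columns grow to the right and rows downward; lengths in m; the calibration is good to about 2 mm. A picture is of the moment at which its call begins: read the wrist's pose just before it. calibration takes no time and is no camera call.
- ctrl.close_job(): hands the job in; it is judged then, once.
The state is a dict: "clock": time; "joint_pos": joint angles; "qvel": joint speeds; "tau": joint torques, N m; "tool_pos": TCP position; "orientation": TCP orientation; "force": force on the tool from outside, world axes, zero at the start; "moment": the same for the moment, N m; "opening": finger opening in m; "gripper_force": force on a finger pad.
Only numpy, scipy, OpenCV 4.12 (cv2) and the standard library are available. Lean on these libraries where they do the work, as an engineer would, in place of code of your own. Each camera call takes 0.05 s, during which the arm holds its last target. There are 200 camera calls.

## Task

Put each of the four loose pale wooden parts upright in the cut-out that matches its outline and size: the bun foot, the drawer knob and the square post cap in the three dark boards on the bench, and the long rail block in the nest of the sanding station. For the rail block, lift the station's hinged clear shield well up, lay the block flat in the nest, then lower the shield until it is fully closed. At the end every part sits fully down in its own cut-out, released and still.

Things in the scene. Friction and masses are not known exactly. Their poses are not given: they have to be found in the camera images.
- bun_foot: loose round bulging pale wooden furniture foot, 50 mm high, about 60 g; 50 mm in diameter from 14 to 42 mm above its underside, narrowing to 40 mm at the bottom and 38 mm on top. Stands upright. Origin: centre of the underside; z up its axis. Belongs in foot_holder.
- drawer_knob: loose small turned pale wooden drawer knob, 46 mm high, about 30 g: flat round base 34 mm in diameter and 8 mm thick, neck 20 mm in diameter, head 32 mm in diameter from 28 to 42 mm above its underside. Stands upright on its base. Origin: centre of the underside; z up its axis. Belongs in knob_holder.
- post_cap: loose square pale wooden post cap, about 60 g: block 46 x 46 mm, 40 mm high, with two smaller square steps on top (51 mm high in all). Stands upright. Origin: centre of the underside; z up, x and y square to its sides. Belongs in cap_holder; any of its four ways round will do.
- rail_block: loose oblong pale wooden block, 92 mm long (its x), 36 mm wide (its y), 40 mm high (its z), about 90 g, with two dark dowel-hole marks on its upper face. Origin: centre of the underside. Belongs in the nest of the station, either way round.
- foot_holder: fixed square dark wooden board 10 mm high, 84 mm on a side, with one large round (62 mm diameter) cut-out 6 mm deep and lined with paler cork, in its middle (floor 4 mm above the table). Origin: centre of the underside, on the table, under the cut-out's middle; z up, x and y along its sides.
- knob_holder: fixed square dark wooden board 10 mm high, 74 mm on a side, with one small round (46 mm diameter) cut-out 6 mm deep and lined with paler cork, in its middle (floor 4 mm above the table). Origin: centre of the underside, on the table, under the cut-out's middle; z up, x and y along its sides.
- cap_holder: fixed square dark wooden board 10 mm high, 84 mm on a side, with one square (58 x 58 mm, sides along its x and y) cut-out 6 mm deep and lined with paler cork, in its middle (floor 4 mm above the table). Origin: centre of the underside, on the table, under the cut-out's middle; z up, x and y along its sides.
- station: fixed sanding station: dark wooden bed 170 (its x) by 190 mm, 14 mm high, with a cork-lined oblong nest 104 (its x) by 48 mm (its y), 6 mm deep (floor 8 mm above the table); grey cheeks 60 mm high, inner faces at y = +-96 mm; 56 mm back wall at +x. Origin: at table height under the nest's middle; z up, x to the back. The shield's hinge line runs along y at x = 100 mm, z = 66 mm.
- shield (a joint): angle in rad of the station's flat clear shield in its yellow frame: 0 = lowered, level and closed over the bed, grows as its front edge swings up and back; about 1.57 = upright, stop at 1.75. The hinge is stiff: it stays where it is left and takes about 5 N at the bar to raise and 1 to 5 N to lower. It starts closed or slightly ajar (0 to 0.15).
- shield_bar (a point): middle of the shield's steel handle bar: a round sleeve 14 mm in diameter that turns freely on its rod, so a grip need not tilt with the shield; 100 mm long along the station's y between two arms, 236 mm from the hinge line (when closed it is in front of the station at station x = -136 mm, z = 66 mm), its axis 66 mm out from the edge of the yellow frame, open above and below. Axes as the station's when closed.
Mind the look-alikes: they are no part of the job. Leave any turquoise or yellow look-alike of the bun_foot alone.

How it is judged:
By the outcome, as a careful person would: the job done as asked, in the order asked, and still so for the second after the job is handed in, with the robot touching nothing.
It also fails if it takes over 134 s, if anything falls off the work surface, if the arm or the gripper's body presses on something with over 40 N, if the wrist force passes 120 N, or if a joint passes its speed limit or range.

## Working session

There is one attempt and no reset: what is moved stays moved. The work goes in short steps, Python scripts to look and compute and a tool call to move; the robot and the scene stay as the last step left them, time stands still between calls to the robot, and variables do not carry over. Pictures are saved under pics/ and viewed, at most 14 in all, crops included, and the job is handed in when it is done.

Besides the shell and the picture viewer there is one more tool, called by a JSON object that holds its "method" and its "body", one argument or row to a line. apply_moves: Moves the arm, as the interface text tells. Its arguments: {"type":"object","properties":{"targets":{"type":"array","items":{"type":"object","properties":{"travel":{"type":"array","items":{"type":"number"}},"roll":{"type":"number"},"jaw":{"type":"number"}}}}},"required":["targets"]}

```bash
mkdir -p pics; ls; python3 - <<'E'
from plant import ctrl
import cv2,numpy as np
o=ctrl.get_obs();print({k:np.round(v,3) for k,v in o.items()})
for n in("top","side","wrist"):
    im=ctrl.snapshot(n);cv2.imwrite(f"pics/{n}0.png",im[:,:,::-1]);c=ctrl.calibration(n)
    print(n,{k:np.round(v,4).tolist() for k,v in c.items()})
E
```

```text
pics
{'clock': np.float64(0.0), 'joint_pos': array([ 9.2309e+01,  2.0590e+01,  6.3400e-01, -2.0000e-02, -7.0137e+01,
       -1.6509e+01]), 'qvel': array([ 0.042,  0.054,  0.006, -0.055,  0.038,  0.014]), 'tau': array([ 0.0000e+00, -5.8272e+01,  2.9305e+01,  6.9970e+00,  7.0000e-03,
       -0.0000e+00]), 'tool_pos': array([0.165, 0.654, 0.248]), 'orientation': array([ 1.79906e+02, -8.00000e-03, -1.42060e+01]), 'force': array([ 0.027,  0.118, -0.941]), 'moment': array([-0.022,  0.085,  0.047]), 'gripper_force': np.float64(0.0), 'opening': np.float64(0.087)}
top {'K': [[466.3712, 0.0, 252.5654], [0.0, 466.3712, 190.3306], [0.0, 0.0, 1.0]], 'dist_coeffs': [-0.058, 0.0, 0.0, 0.0, 0.0], 'extrinsics': [[-0.0135, -0.9966, 0.0807, 0.4627], [-0.9999, 0.0139, 0.0052, 0.0005], [-0.0063, -0.0806, -0.9967, 1.2608], [0.0, 0.0, 0.0, 1.0]]}
side {'K': [[411.9289, 0.0, 259.3134], [0.0, 411.9289, 189.6488], [0.0, 0.0, 1.0]], 'dist_coeffs': [0.0208, 0.0, 0.0, 0.0, 0.0], 'extrinsics': [[0.8041, -0.4511, 0.3873, 0.1668], [-0.5944, -0.5978, 0.5379, -0.5467], [-0.0111, -0.6627, -0.7488, 0.8169], [0.0, 0.0, 0.0, 1.0]]}
wrist {'K': [[291.2684, 0.0, 255.5279], [0.0, 291.2684, 189.1348], [0.0, 0.0, 1.0]], 'dist_coeffs': [-0.0048, 0.0, 0.0, 0.0, 0.0], 'hand_eye': [[0.0004, -0.9684, -0.2492, 0.0667], [1.0, 0.0003, 0.0001, 0.0004], [0.0, -0.2492, 0.9684, -0.1369], [0.0, 0.0, 0.0, 1.0]]}
```

View pics/top0.png

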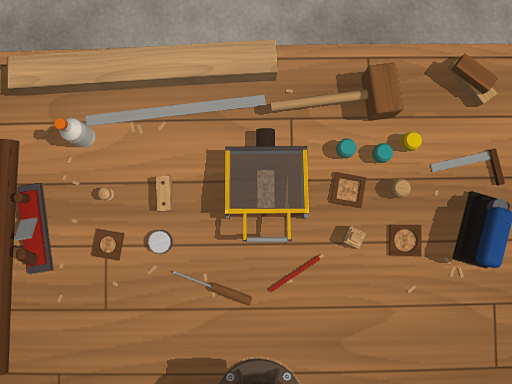

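View pics/side0.png

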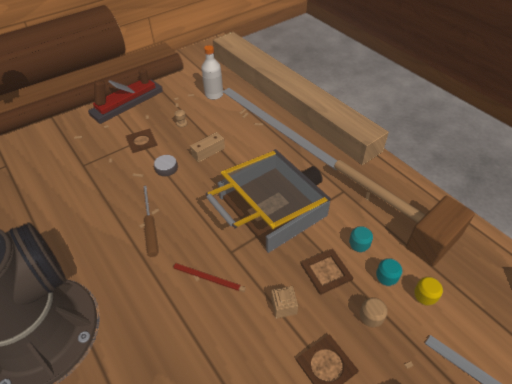

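The top view shows these candidates:
- **bun_foot:** the pale round part at (401,188). Its look-alikes are turquoise at (346,148) and (383,152), and yellow at (413,141).
- **Other parts:** knob (104,194), rail (164,193) and cap (353,237). The grey tin at (159,242) is not a part.
- **Holders:** foot (405,240), knob (108,244) and cap, which is square, at (348,190).
- **Station:** its bar is near (267,240).

I'll check these in one close crop and get first positions.

```bash
cat > h.py <<'E'
from plant import ctrl
import cv2,numpy as np
from scipy.spatial.transform import Rotation as R
def tcp(o=None):
    o=o or ctrl.get_obs();T=np.eye(4);T[:3,:3]=R.from_euler('xyz',o['orientation'],degrees=True).as_matrix();T[:3,3]=o['tool_pos'];return T
def cam(n,T=None):
    c=ctrl.calibration(n);E=np.array(c['extrinsics']) if n!='wrist' else (tcp() if T is None else T)@np.array(c['hand_eye'])
    return np.array(c['K']),np.array(c['dist_coeffs']),E
def toplane(n,px,z,T=None):
    K,d,E=cam(n,T);p=cv2.undistortPoints(np.array(px,float).reshape(-1,1,2),K,d).reshape(-1,2)
    r=np.c_[p,np.ones(len(p))]@E[:3,:3].T;return E[:3,3]+r*((z-E[2,3])/r[:,2])[:,None]
def topix(n,P,T=None):
    K,d,E=cam(n,T);q=(np.array(P,float).reshape(-1,3)-E[:3,3])@E[:3,:3]
    return cv2.projectPoints(q,np.zeros(3),np.zeros(3),K,d)[0].reshape(-1,2)
def snap(n,name=None):
    T=tcp();im=ctrl.snapshot(n)[:,:,::-1].copy()
    if name: cv2.imwrite(f'pics/{name}.png',im)
    return im,T
E
python3 - <<'E'
from h import *
im=cv2.imread('pics/top0.png')
c=np.vstack([np.hstack([im[130:270,80:180],im[130:270,325:435]]),np.hstack([im[130:270,205:325],np.zeros((140,90,3),np.uint8)])])
cv2.imwrite('pics/crop0.png',cv2.resize(c,None,fx=2.1,fy=2.1,interpolation=cv2.INTER_CUBIC))
for nm,p,z in [('foot',(401,187),.05),('knob',(104,193),.042),('rail',(164,193),.04),('cap',(353,236),.045),('footH',(405,240),.007),('knobH',(108,244),.007),('capH',(348,190),.007),('barL',(245,240),.066),('barR',(291,240),.066),('frameFL',(226,212),.066),('frameFR',(308,212),.066),('nest',(266,188),.01)]:
    print(nm,toplane('top',p,z).round(3)[0])
print(topix('side',toplane('top',(401,187),.05)),topix('side',toplane('top',(268,240),.066)))
E
```

```text
foot [ 0.564 -0.382  0.05 ]
knob [0.56  0.399 0.042]
rail [0.558 0.24  0.04 ]
cap [ 0.438 -0.253  0.045]
footH [ 0.425 -0.401  0.007]
knobH [0.425 0.398 0.007]
capH [ 0.562 -0.251  0.007]
barL [0.433 0.028 0.066]
barR [ 0.431 -0.09   0.066]
frameFL [0.505 0.075 0.066]
frameFR [ 0.502 -0.135  0.066]
nest [ 0.57  -0.029  0.01 ]
[[375.63714764 306.19900735]] [[222.11866319 220.12406584]]
```

View pics/crop0.png

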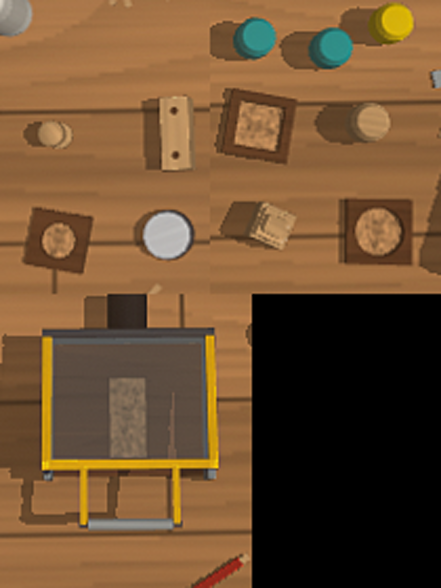

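The crop confirms the choices: the pale foot, the pale knob, the rail with two dowel marks and the stepped cap, plus the square cut-out at (348,190), the small round one at (108,244) and the large round one at (405,240). I'm moving above the left group for a closer look.

{"method": "apply_moves", "body": {
  "targets": [
    {"travel":[0,0,0],"roll":-7.1,"jaw":87},
    {"travel":[0,0,0],"roll":-7.1,"jaw":87},
    {"travel":[33,30,2],"roll":0,"jaw":87},
    {"travel":[33,30,2],"roll":0,"jaw":87},
    {"travel":[33,30,2],"roll":0,"jaw":87},
    {"travel":[33,30,2],"roll":0,"jaw":87},
    {"travel":[33,30,2],"roll":0,"jaw":87},
    {"travel":[33,30,2],"roll":0,"jaw":87},
    {"travel":[33,30,2],"roll":0,"jaw":87},
    {"travel":[33,30,2],"roll":0,"jaw":87}
  ]
}}

```text
clock: 1.15
tool_pos: [0.4305, 0.4129, 0.2325]
orientation: [180.0, 0.0, 0.0]
force: [0.3, 0.5, -0.3]
opening: 0.0868
gripper_force: 0.0
```

{"method": "apply_moves", "body": {
  "targets": [
    {"travel":[30,30,0],"roll":0,"jaw":87},
    {"travel":[30,30,0],"roll":0,"jaw":87},
    {"travel":[0,20,0],"roll":0,"jaw":87},
    {"travel":[0,0,0],"roll":0,"jaw":87},
    {"travel":[0,0,0],"roll":0,"jaw":87}
  ]
}}

```text
clock: 1.65
tool_pos: [0.4894, 0.3341, 0.2326]
orientation: [-180.0, 0.0, -0.0]
force: [0.7, 0.5, 0.1]
opening: 0.0869
gripper_force: 0.0
```

```bash
python3 - <<'E'
from h import *
im,T=snap('wrist','w1');np.save('w1.npy',T);print(T.round(4),ctrl.get_obs()['joint_pos'].round(1))
E
```

```text
[[ 1.000e+00 -7.000e-04 -1.000e-04  4.894e-01]
 [-7.000e-04 -1.000e+00  1.000e-04  3.341e-01]
 [-1.000e-04 -1.000e-04 -1.000e+00  2.326e-01]
 [ 0.000e+00  0.000e+00  0.000e+00  1.000e+00]] [ 53.3  13.5 -11.4  -0.  -65.1  36.8]
```

View pics/w1.png

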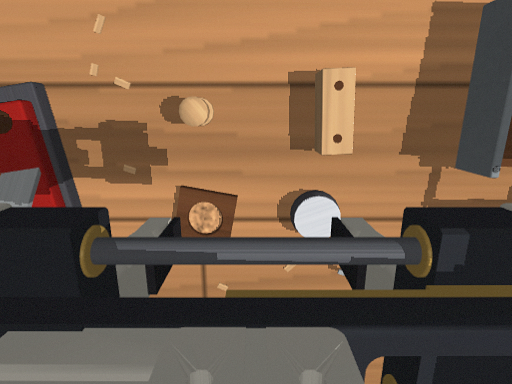

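The wrist picture shows the knob head at about (193,111), the knob holder's cork at (206,218) and the rail's top face from (317,69) to (353,153), with its holes at (338,86) and (337,139). I'm converting these to positions.

```bash
python3 - <<'E'
from h import *
T=np.load('w1.npy');im=cv2.imread('pics/w1.png');hsv=cv2.cvtColor(im,cv2.COLOR_BGR2HSV)
w=lambda p,z:toplane('wrist',p,z,T).round(4)
def blob(lo,hi,box):
    x0,y0,x1,y1=box;m=cv2.inRange(hsv[y0:y1,x0:x1],lo,hi);m=cv2.morphologyEx(m,cv2.MORPH_OPEN,np.ones((3,3)))
    c=max(cv2.findContours(m,cv2.RETR_EXTERNAL,cv2.CHAIN_APPROX_NONE)[0],key=cv2.contourArea);return c+np.array([x0,y0])
for p in [(193,111),(337,110),(300,30),(228,200),(206,218)]:print(p,hsv[p[1],p[0]])
k=blob((0,0,170),(180,150,255),(165,80,230,140));print('knob',cv2.minEnclosingCircle(k),cv2.boundingRect(k))
r=blob((0,0,170),(180,150,255),(290,50,370,170));rr=cv2.minAreaRect(r);print('rail',rr)
b=w(cv2.boxPoints(rr),.04);print(b,b.mean(0),np.linalg.norm(np.diff(b,axis=0),axis=1))
print('holes',w([(338,86),(337,139)],.04),'knobhead',w((193,111),.042))
h=w((206,218),.01);print('hold',h, w([(189,218),(223,218)],.01))
E
```

```text
(193, 111) [ 16 113 219]
(337, 110) [ 16 111 223]
(300, 30) [ 14 138 185]
(228, 200) [ 12 154 106]
(206, 218) [ 14 128 158]
knob ((197.0, 110.0), 38.27541732788086) (165, 89, 65, 43)
rail ((329.4999694824219, 101.99999237060547), (103.99998474121094, 78.99998474121094), 90.0)
[[0.6207 0.2978 0.04  ]
 [0.6207 0.2155 0.04  ]
 [0.5122 0.2051 0.04  ]
 [0.5122 0.2947 0.04  ]] [0.56645  0.253275 0.04    ] [0.0823     0.10899729 0.0896    ]
holes [[0.5852 0.2453 0.04  ]
 [0.529  0.2425 0.04  ]] knobhead [[0.5593 0.4016 0.042 ]]
hold [[0.4244 0.3985 0.01  ]] [[0.4244 0.4208 0.01  ]
 [0.4244 0.3763 0.01  ]]
```

{"method": "apply_moves", "body": {
  "targets": [
    {"travel":[35,-33,0],"roll":0,"jaw":87},
    {"travel":[35,-33,0],"roll":0,"jaw":87},
    {"travel":[0,0,45],"roll":0,"jaw":87},
    {"travel":[0,0,45],"roll":0,"jaw":80},
    {"travel":[0,0,45],"roll":0,"jaw":70},
    {"travel":[0,0,40],"roll":0,"jaw":65},
    {"travel":[0,0,20],"roll":0,"jaw":60},
    {"travel":[0,0,0],"roll":0,"jaw":40},
    {"travel":[0,0,0],"roll":0,"jaw":25},
    {"travel":[0,0,0],"roll":0,"jaw":20}
  ]
}}

```text
clock: 2.7
tool_pos: [0.5602, 0.4019, 0.0395]
orientation: [-179.9, -0.1, 0.1]
force: [0.4, -0.4, 1.0]
opening: 0.0415
gripper_force: 0.0
```

{"method": "apply_moves", "body": {
  "targets": [
    {"travel":[0,0,0],"roll":0,"jaw":20},
    {"travel":[0,0,0],"roll":0,"jaw":20},
    {"travel":[0,0,0],"roll":0,"jaw":20},
    {"travel":[0,0,-25],"roll":0,"jaw":20},
    {"travel":[0,0,-25],"roll":0,"jaw":20},
    {"travel":[0,0,0],"roll":0,"jaw":20}
  ]
}}

```text
clock: 3.3
tool_pos: [0.5614, 0.4019, 0.092]
orientation: [-179.7, -0.3, 0.0]
force: [0.8, -0.6, -0.0]
opening: 0.0309
gripper_force: 30.0
```

```bash
python3 - <<'E'
from h import *
im,T=snap('wrist');s=ctrl.snapshot('side')[:,:,::-1]
p=topix('side',T[:3,3])[0].astype(int);print(p,ctrl.get_obs()['opening'])
a=s[p[1]-70:p[1]+70,max(p[0]-90,0):p[0]+90]
cv2.imwrite('pics/g1.png',np.vstack([im, cv2.resize(a,(512,int(512*a.shape[0]/a.shape[1])))])[100:700])
r=cv2.imread('pics/w1.png');T1=np.load('w1.npy')
m=cv2.inRange(cv2.cvtColor(r,cv2.COLOR_BGR2HSV)[50:170,305:370],(0,0,200),(180,125,255));m=cv2.morphologyEx(m,cv2.MORPH_CLOSE,np.ones((7,7)))
c=max(cv2.findContours(m,0,1)[0],key=cv2.contourArea)+np.array([305,50]);R_=cv2.minAreaRect(c);b=toplane('wrist',cv2.boxPoints(R_),.04,T1);print(R_,b.round(3),b.mean(0))
E
```

```text
[177  99] 0.03086087584190238
((338.4000549316406, 110.99834442138672), (32.162200927734375, 86.5379867553711), 0.9548412561416626) [[0.512 0.259 0.04 ]
 [0.604 0.262 0.04 ]
 [0.603 0.228 0.04 ]
 [0.512 0.222 0.04 ]] [0.55768154 0.24299251 0.04      ]
```

View pics/g1.png

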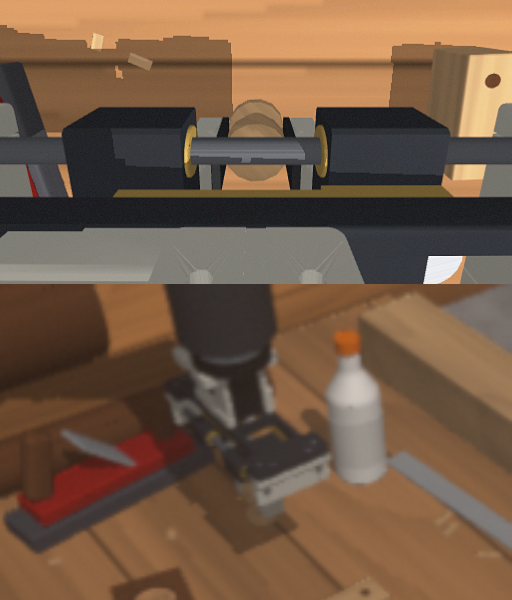

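The knob is held: the opening is 31 mm and its head shows between the pads at (256,130). Carrying it to its holder.

{"method": "apply_moves", "body": {
  "targets": [
    {"travel":[-45,1,0],"roll":0,"jaw":20},
    {"travel":[-45,1,0],"roll":0,"jaw":20},
    {"travel":[-46,1,0],"roll":0,"jaw":20},
    {"travel":[0,0,0],"roll":0,"jaw":20},
    {"travel":[0,0,20],"roll":0,"jaw":20},
    {"travel":[0,0,15],"roll":0,"jaw":20},
    {"travel":[0,0,8],"roll":0,"jaw":20},
    {"travel":[0,0,3],"roll":0,"jaw":20},
    {"travel":[0,0,0],"roll":0,"jaw":20},
    {"travel":[0,0,0],"roll":0,"jaw":20}
  ]
}}

```text
clock: 4.4
tool_pos: [0.4233, 0.3964, 0.0426]
orientation: [179.9, 0.0, 0.0]
force: [-6.2, -4.6, 17.0]
opening: 0.0312
gripper_force: 30.0
```

{"method": "apply_moves", "body": {
  "targets": [
    {"travel":[0,0,0],"roll":0,"jaw":60},
    {"travel":[0,0,0],"roll":0,"jaw":60},
    {"travel":[0,0,0],"roll":0,"jaw":60},
    {"travel":[0,0,-20],"roll":0,"jaw":70},
    {"travel":[0,0,-45],"roll":0,"jaw":80},
    {"travel":[0,0,-45],"roll":0,"jaw":87},
    {"travel":[0,0,-45],"roll":0,"jaw":87},
    {"travel":[-20,0,-30],"roll":0,"jaw":87},
    {"travel":[-30,0,0],"roll":0,"jaw":87},
    {"travel":[0,0,0],"roll":0,"jaw":87}
  ]
}}

```text
clock: 5.4
tool_pos: [0.3717, 0.3974, 0.2278]
orientation: [-179.9, -0.0, 0.1]
force: [0.7, 0.5, -0.1]
opening: 0.0867
gripper_force: 0.0
```

```bash
python3 - <<'E'
from h import *
im,T=snap('wrist');s=ctrl.snapshot('side')[:,:,::-1];t=ctrl.snapshot('top')[:,:,::-1]
z=lambda a,n:cv2.resize(a,(n,n),interpolation=cv2.INTER_CUBIC)
p=[topix(n,[.4245,.3985,.02],T)[0].astype(int) for n in('wrist','top','side')];print(p,T[:3,3])
cv2.imwrite('pics/k1.png',np.hstack([z(a[max(q[1]-r,0):q[1]+r,max(q[0]-r,0):q[0]+r],260) for a,q,r in zip((im,t,s),p,(60,35,35))]))
E
```

```text
[array([254, 126]), array([106, 244]), array([140, 137])] [0.37172844 0.39740965 0.22779506]
```

View pics/k1.png

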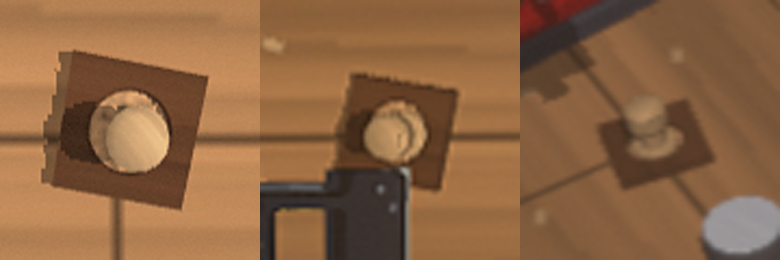

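The knob stands in its cut-out; I'll confirm how far down it sits by triangulation. Next I go to the shield bar, tool yaw −90.

{"method": "apply_moves", "body": {
  "targets": [
    {"travel":[8,42,-2],"roll":0,"jaw":87},
    {"travel":[8,42,-2],"roll":0,"jaw":87},
    {"travel":[8,42,-2],"roll":0,"jaw":87},
    {"travel":[8,42,-2],"roll":0,"jaw":87},
    {"travel":[8,42,-2],"roll":0,"jaw":87},
    {"travel":[8,42,-2],"roll":0,"jaw":87},
    {"travel":[6,42,-2],"roll":0,"jaw":87},
    {"travel":[6,42,-2],"roll":0,"jaw":87},
    {"travel":[0,0,0],"roll":8,"jaw":87},
    {"travel":[0,0,0],"roll":8,"jaw":87}
  ]
}}

```text
clock: 6.55
tool_pos: [0.4341, 0.0594, 0.242]
orientation: [179.9, 0.0, -16.5]
force: [0.0, 0.6, 0.6]
opening: 0.0871
gripper_force: 0.0
```

{"method": "apply_moves", "body": {
  "targets": [
    {"travel":[0,0,0],"roll":8,"jaw":87},
    {"travel":[0,0,0],"roll":8,"jaw":87},
    {"travel":[0,0,0],"roll":8,"jaw":87},
    {"travel":[0,0,0],"roll":8,"jaw":87},
    {"travel":[0,0,0],"roll":8,"jaw":87},
    {"travel":[0,0,0],"roll":8,"jaw":87},
    {"travel":[0,0,0],"roll":8,"jaw":87},
    {"travel":[0,0,0],"roll":8,"jaw":87},
    {"travel":[0,0,0],"roll":8,"jaw":87},
    {"travel":[0,0,0],"roll":2,"jaw":87}
  ]
}}

```text
clock: 7.55
tool_pos: [0.434, 0.0609, 0.2419]
orientation: [179.9, -0.1, -90.3]
force: [-0.1, -0.1, -0.9]
opening: 0.087
gripper_force: 0.0
```

```bash
python3 - <<'E'
from h import *
im,T=snap('wrist','w2');np.save('w2.npy',T);print(T.round(4),ctrl.get_obs()['joint_pos'].round(1))
cv2.imwrite('pics/side2.png',ctrl.snapshot('side')[:,:,::-1])
E
```

```text
[[-0.006  -1.     -0.0013  0.434 ]
 [-1.      0.006  -0.001   0.0609]
 [ 0.001   0.0013 -1.      0.2419]
 [ 0.      0.      0.      1.    ]] [ 34.   -2.2 -28.    0.  -64.3 -34.2]
```

View pics/w2.png

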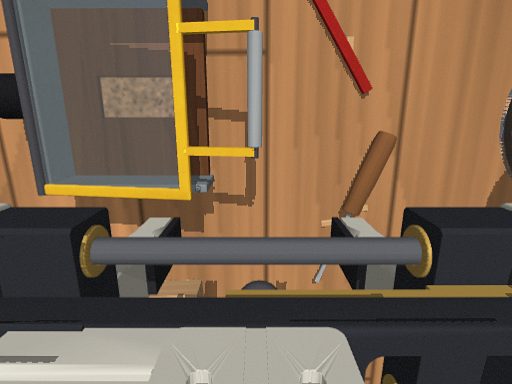

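The wrist picture shows the bar from (255,32) to (255,147), the yellow frame's front edge at column ~182 and the nest at (137,97) under the shield.

```bash
python3 - <<'E'
from h import *
T=np.load('w2.npy')
def tri(obs):
    A=[];b=[]
    for n,p,t in obs:
        E=cam(n,t)[2];c=E[:3,3];d=toplane(n,p,0,t)[0]-c;d/=np.linalg.norm(d);M=np.eye(3)-np.outer(d,d);A.append(M);b.append(M@c)
    A=np.vstack(A);b=np.hstack(b);x,*_=np.linalg.lstsq(A,b,rcond=None);return x.round(4),np.abs(A@x-b).max().round(4)
print('bar top+wrist',tri([('wrist',(255,89.5),T),('top',(267.5,240),None)]))
print('bar all',tri([('wrist',(255,89.5),T),('top',(267.5,240),None),('side',(220.5,209.5),None)]))
for z in(.066,.075,.085,.1):
    e=toplane('wrist',[(255,32),(255,147)],z,T);print(z,e.round(4).tolist(),np.linalg.norm(e[0]-e[1]).round(4))
print('frame corner L',toplane('wrist',[(186,197),(46,190)],.066,T).round(4))
# knob head from side crop (645,105)/260*70
q=topix('side',[.4245,.3985,.02])[0].astype(int)
print('knobtop side px',q[0]-35+(646-520)*70/260,q[1]-35+100*70/260)
Tk=np.array([[1,-.001,0,.3717],[-.001,-1,0,.3974],[0,0,-1,.2278],[0,0,0,1]])
print(tri([('wrist',(257.7,130.6),Tk),('side',(q[0]-35+126*70/260,q[1]-35+106*70/260),None)]))
E
```

```text
bar top+wrist (array([ 0.4331, -0.0288,  0.0937]), np.float64(0.0005))
bar all (array([ 0.4331, -0.0283,  0.1013]), np.float64(0.0005))
0.066 [[0.4333, -0.084, 0.066], [0.434, 0.0277, 0.066]] 0.1117
0.075 [[0.4333, -0.0818, 0.075], [0.434, 0.0267, 0.075]] 0.1085
0.085 [[0.4333, -0.0793, 0.085], [0.434, 0.0256, 0.085]] 0.1049
0.1 [[0.4333, -0.0755, 0.1], [0.4339, 0.024, 0.1]] 0.0996
frame corner L [[0.5114 0.0828 0.066 ]
 [0.6666 0.0738 0.066 ]]
knobtop side px 138.9230769230769 128.92307692307693
(array([0.4227, 0.3946, 0.0484]), np.float64(0.0009))
```

```bash
python3 - <<'E'
from h import *
im=cv2.imread('pics/side2.png');a=im[165:250,175:275];b=im[105:165,105:176]
cv2.imwrite('pics/s2c.png',np.hstack([cv2.resize(a,(400,340),interpolation=2),cv2.resize(b,(400,340),interpolation=2)]))
E
```

```text
(no output)
```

View pics/s2c.png

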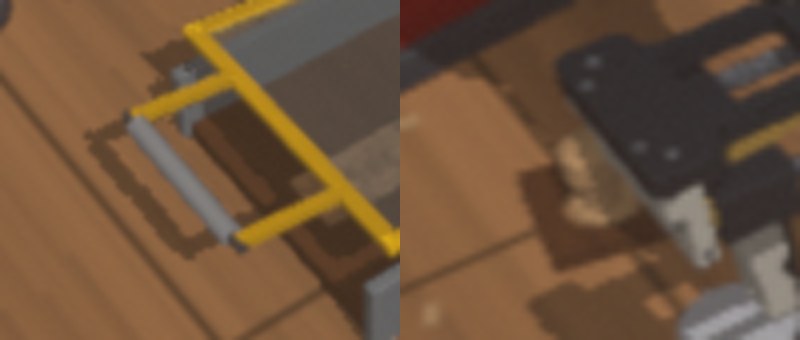

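The knob's head triangulates to z ≈ 0.048, so it is seated. The bar is at (0.433, −0.028, 0.100), so the shield is about 0.145 rad ajar and the hinge is at x ≈ 0.667. I'll pre-narrow the jaw and grip the bar.

{"method": "apply_moves", "body": {
  "targets": [
    {"travel":[45,1,0],"roll":-0.3,"jaw":40},
    {"travel":[44,0,0],"roll":0,"jaw":40},
    {"travel":[0,0,30],"roll":0,"jaw":40},
    {"travel":[0,0,0],"roll":0,"jaw":40},
    {"travel":[0,0,40],"roll":0,"jaw":40},
    {"travel":[0,0,40],"roll":0,"jaw":40},
    {"travel":[0,0,28],"roll":0,"jaw":40},
    {"travel":[0,0,0],"roll":0,"jaw":5},
    {"travel":[0,0,0],"roll":0,"jaw":5},
    {"travel":[0,0,0],"roll":0,"jaw":5}
  ]
}}

```text
clock: 8.65
tool_pos: [0.4343, -0.0269, 0.1063]
orientation: [-179.9, 0.0, -89.6]
force: [0.7, 0.2, -0.0]
opening: 0.0217
gripper_force: 0.0
```

```bash
python3 - <<'E'
import numpy as np
th=np.r_[.145,np.arange(.25,1.66,.1)];p=np.c_[-.236*np.cos(th),.236*np.sin(th)]*1000
print(np.diff(np.round(p),axis=0).astype(int).tolist())
from h import *; o=ctrl.get_obs();print(o['opening'],o['tool_pos'],o['force'],o['gripper_force'])
E
```

```text
[[5, 24], [7, 23], [9, 22], [12, 20], [13, 20], [15, 18], [17, 16], [19, 15], [20, 13], [21, 10], [22, 9], [22, 6], [24, 4], [23, 2], [24, -1]]
0.02171373023526063 [ 0.43429881 -0.02691982  0.10632114] [ 0.68506446  0.20997702 -0.01099955] 0.0
```

{"method": "apply_moves", "body": {
  "targets": [
    {"travel":[0,0,0],"roll":0,"jaw":5},
    {"travel":[0,0,0],"roll":0,"jaw":5},
    {"travel":[0,0,0],"roll":0,"jaw":5},
    {"travel":[0,0,0],"roll":0,"jaw":5},
    {"travel":[0,-5,-24],"roll":0,"jaw":5},
    {"travel":[0,-7,-23],"roll":0,"jaw":5},
    {"travel":[0,-9,-22],"roll":0,"jaw":5},
    {"travel":[0,0,0],"roll":0,"jaw":5}
  ]
}}

```text
clock: 9.45
tool_pos: [0.4548, -0.0272, 0.1755]
orientation: [-179.9, 0.0, -89.7]
force: [0.8, 2.1, 0.8]
opening: 0.013
gripper_force: 30.0
```

{"method": "apply_moves", "body": {
  "targets": [
    {"travel":[0,-12,-20],"roll":0,"jaw":5},
    {"travel":[0,-13,-20],"roll":0,"jaw":5},
    {"travel":[0,-15,-18],"roll":0,"jaw":5},
    {"travel":[0,-17,-16],"roll":0,"jaw":5},
    {"travel":[0,-19,-15],"roll":0,"jaw":5},
    {"travel":[0,-20,-13],"roll":0,"jaw":5},
    {"travel":[0,-21,-10],"roll":0,"jaw":5},
    {"travel":[0,-22,-9],"roll":0,"jaw":5}
  ]
}}

```text
clock: 10.25
tool_pos: [0.5912, -0.028, 0.298]
orientation: [179.9, -0.1, -89.7]
force: [-11.1, -0.8, 17.9]
opening: 0.013
gripper_force: 30.0
```

{"method": "apply_moves", "body": {
  "targets": [
    {"travel":[0,-22,-6],"roll":0,"jaw":5},
    {"travel":[0,-24,-4],"roll":0,"jaw":5},
    {"travel":[0,-23,-2],"roll":0,"jaw":5},
    {"travel":[0,-24,1],"roll":0,"jaw":5},
    {"travel":[0,0,0],"roll":0,"jaw":5},
    {"travel":[0,0,0],"roll":0,"jaw":5}
  ]
}}

```text
clock: 10.85
tool_pos: [0.689, -0.0286, 0.3098]
orientation: [-179.5, -0.2, -89.7]
force: [3.8, -5.6, 16.6]
opening: 0.013
gripper_force: 30.0
```

{"method": "apply_moves", "body": {
  "targets": [
    {"travel":[0,0,0],"roll":0,"jaw":35},
    {"travel":[0,0,0],"roll":0,"jaw":35},
    {"travel":[0,0,0],"roll":0,"jaw":35},
    {"travel":[0,0,-25],"roll":0,"jaw":35},
    {"travel":[0,0,-30],"roll":0,"jaw":35},
    {"travel":[0,48,0],"roll":0,"jaw":35},
    {"travel":[0,48,0],"roll":0,"jaw":35},
    {"travel":[0,48,0],"roll":0,"jaw":60},
    {"travel":[-42,5,25],"roll":0,"jaw":87},
    {"travel":[-42,0,40],"roll":0,"jaw":87}
  ]
}}

```text
clock: 11.85
tool_pos: [0.5351, 0.0517, 0.3027]
orientation: [-179.7, 0.1, -89.8]
force: [1.9, 0.1, -0.4]
opening: 0.0538
gripper_force: 0.0
```

{"method": "apply_moves", "body": {
  "targets": [
    {"travel":[0,0,0],"roll":0,"jaw":87},
    {"travel":[0,0,0],"roll":0,"jaw":87}
  ]
}}

```text
clock: 12.05
tool_pos: [0.5354, 0.0517, 0.2999]
orientation: [179.8, -0.1, -89.6]
force: [0.6, 0.1, 0.6]
opening: 0.0695
gripper_force: 0.0
```

```bash
python3 - <<'E'
from h import *
im,T=snap('wrist','w3');np.save('w3.npy',T);print(T.round(4),ctrl.get_obs()['joint_pos'].round(1))
cv2.imwrite('pics/side3.png',ctrl.snapshot('side')[:,:,::-1])
E
```

```text
[[ 0.0074 -1.     -0.0029  0.5354]
 [-1.     -0.0074 -0.0013  0.0517]
 [ 0.0013  0.0029 -1.      0.2999]
 [ 0.      0.      0.      1.    ]] [ 26.3   5.9 -11.7   0.  -72.5 -26. ]
```

View pics/w3.png

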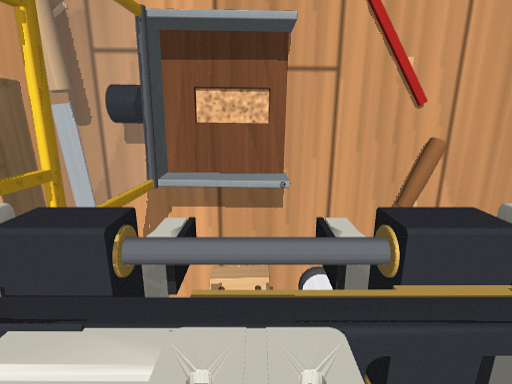

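The shield stands up and the nest is clear, with corners at about (195,88), (268,88), (269,124) and (197,123).

```bash
python3 - <<'E'
from h import *
T=np.load('w3.npy');im=cv2.imread('pics/w3.png');hsv=cv2.cvtColor(im,cv2.COLOR_BGR2HSV)
m=cv2.inRange(hsv[70:140,175:285],(0,0,150),(180,255,255));m=cv2.morphologyEx(m,cv2.MORPH_CLOSE,np.ones((7,7)))
c=max(cv2.findContours(m,0,1)[0],key=cv2.contourArea)+np.array([175,70]);r=cv2.minAreaRect(c);b=toplane('wrist',cv2.boxPoints(r),.011,T)
print(r,b.round(4),b.mean(0).round(4),np.linalg.norm(np.diff(b,axis=0),axis=1))
print(toplane('wrist',[(195,88),(268,88),(269,124),(197,123)],.014,T).round(4))
print('bed front',toplane('wrist',[(288,35),(285,170)],.014,T).round(4),'cheek',toplane('wrist',[(160,187),(288,187)],.06,T).round(4))
E
```

```text
((231.9464569091797, 106.16010284423828), (72.43025970458984, 32.75800323486328), 0.9710220098495483) [[ 0.6205 -0.0044  0.011 ]
 [ 0.6178 -0.0488  0.011 ]
 [ 0.5173 -0.0479  0.011 ]
 [ 0.5173 -0.0035  0.011 ]] [ 0.5682 -0.0261  0.011 ] [0.04442955 0.10053509 0.04443665]
[[ 0.6186 -0.05    0.014 ]
 [ 0.5181 -0.0508  0.014 ]
 [ 0.5158 -0.0024  0.014 ]
 [ 0.6178 -0.003   0.014 ]]
bed front [[ 0.4929 -0.1175  0.014 ]
 [ 0.4909  0.0637  0.014 ]] cheek [[0.6617 0.0793 0.06  ]
 [0.4911 0.0781 0.06  ]]
```

{"method": "apply_moves", "body": {
  "targets": [
    {"travel":[-38,-4,30],"roll":0,"jaw":87},
    {"travel":[-38,-4,30],"roll":0,"jaw":87},
    {"travel":[-38,-4,20],"roll":0,"jaw":87},
    {"travel":[-38,-5,20],"roll":0,"jaw":87},
    {"travel":[-39,-5,20],"roll":0,"jaw":87},
    {"travel":[0,0,0],"roll":8,"jaw":80},
    {"travel":[0,0,0],"roll":8,"jaw":80},
    {"travel":[0,0,0],"roll":8,"jaw":80},
    {"travel":[0,0,0],"roll":8,"jaw":80},
    {"travel":[0,0,0],"roll":8,"jaw":80}
  ]
}}

```text
clock: 13.15
tool_pos: [0.5584, 0.2416, 0.1817]
orientation: [-180.0, 0.0, -130.1]
force: [0.3, -0.0, 0.4]
opening: 0.0802
gripper_force: 0.0
```

{"method": "apply_moves", "body": {
  "targets": [
    {"travel":[0,0,0],"roll":8,"jaw":80},
    {"travel":[0,0,0],"roll":8,"jaw":80},
    {"travel":[0,0,0],"roll":8,"jaw":80},
    {"travel":[0,0,0],"roll":8,"jaw":80},
    {"travel":[0,0,0],"roll":8,"jaw":80},
    {"travel":[0,0,0],"roll":8,"jaw":80},
    {"travel":[0,0,0],"roll":0,"jaw":80},
    {"travel":[0,0,0],"roll":0,"jaw":80}
  ]
}}

```text
clock: 13.95
tool_pos: [0.558, 0.2417, 0.1815]
orientation: [180.0, 0.0, -177.5]
force: [0.9, -0.2, 0.8]
opening: 0.0799
gripper_force: 0.0
```

```bash
python3 - <<'E'
from h import *
T=tcp();print(T.round(4));d=np.array([.5577,.243,.033])-T[:3,3];print((T[:3,:3].T@d*1000).round(1),ctrl.get_obs()['joint_pos'].round())
E
```

```text
[[-9.991e-01 -4.330e-02  5.000e-04  5.580e-01]
 [-4.330e-02  9.991e-01  3.000e-04  2.417e-01]
 [-5.000e-04  3.000e-04 -1.000e+00  1.815e-01]
 [ 0.000e+00  0.000e+00  0.000e+00  1.000e+00]]
[  0.4   1.2 148.5] [  42.   17.  -13.    0.  -59. -129.]
```

{"method": "apply_moves", "body": {
  "targets": [
    {"travel":[0,1,40],"roll":0,"jaw":75},
    {"travel":[0,0,40],"roll":0,"jaw":75},
    {"travel":[0,0,40],"roll":0,"jaw":75},
    {"travel":[0,0,28],"roll":0,"jaw":70},
    {"travel":[0,0,0],"roll":0,"jaw":50},
    {"travel":[0,0,0],"roll":0,"jaw":25},
    {"travel":[0,0,0],"roll":0,"jaw":25},
    {"travel":[0,0,0],"roll":0,"jaw":25},
    {"travel":[0,0,0],"roll":0,"jaw":25},
    {"travel":[0,0,0],"roll":0,"jaw":25}
  ]
}}

```text
clock: 14.95
tool_pos: [0.5581, 0.2438, 0.0347]
orientation: [179.9, 0.1, -177.7]
force: [-1.6, 1.1, 6.7]
opening: 0.0361
gripper_force: 30.0
```

{"method": "apply_moves", "body": {
  "targets": [
    {"travel":[0,0,0],"roll":0,"jaw":25},
    {"travel":[0,0,0],"roll":0,"jaw":25},
    {"travel":[0,0,-20],"roll":0,"jaw":25},
    {"travel":[0,0,-35],"roll":0,"jaw":25},
    {"travel":[0,0,-40],"roll":0,"jaw":25},
    {"travel":[0,0,-35],"roll":0,"jaw":25},
    {"travel":[0,0,0],"roll":-2,"jaw":25}
  ]
}}

```text
clock: 15.65
tool_pos: [0.5598, 0.2448, 0.1693]
orientation: [179.7, 0.5, -175.6]
force: [0.7, 0.1, -1.0]
opening: 0.0359
gripper_force: 30.0
```

```bash
python3 - <<'E'
from h import *
o=ctrl.get_obs();T=tcp(o);print(o['opening'],o['gripper_force'],T.round(4));d=np.array([.5675,-.0268,.163])-T[:3,3];print((T[:3,:3].T@d*1000).round(1))
s=ctrl.snapshot('side')[:,:,::-1];p=topix('side',T[:3,3])[0].astype(int);print(p);cv2.imwrite('pics/s4.png',cv2.resize(s[max(p[1]-80,0):p[1]+120,p[0]-110:p[0]+150],None,fx=2,fy=2))
E
```

```text
0.03591990787691132 29.999340176582336 [[-0.997  -0.0764  0.008   0.5598]
 [-0.0764  0.9971  0.0053  0.2448]
 [-0.0083  0.0047 -1.      0.1693]
 [ 0.      0.      0.      1.    ]]
[  13.1 -271.4    5. ]
[202 103]
```

View pics/s4.png

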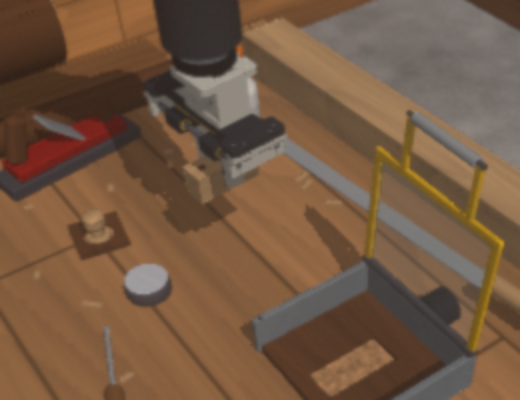

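The rail is held (opening 36 mm), and the knob stands seated in its board. Turning it to the nest's yaw and moving over.

{"method": "apply_moves", "body": {
  "targets": [
    {"travel":[0,0,0],"roll":4,"jaw":25},
    {"travel":[-2,-45,0],"roll":0,"jaw":25},
    {"travel":[-2,-45,0],"roll":0,"jaw":25},
    {"travel":[-1,-45,0],"roll":0,"jaw":25},
    {"travel":[-1,-45,0],"roll":0,"jaw":25},
    {"travel":[-1,-45,0],"roll":0,"jaw":25},
    {"travel":[-1,-45,0],"roll":0,"jaw":25},
    {"travel":[0,0,20],"roll":0,"jaw":25},
    {"travel":[0,0,0],"roll":0,"jaw":25},
    {"travel":[0,0,0],"roll":0,"jaw":25}
  ]
}}

```text
clock: 16.7
tool_pos: [0.5663, -0.0267, 0.1427]
orientation: [-180.0, -0.1, -179.7]
force: [-0.9, -0.4, -0.6]
opening: 0.0355
gripper_force: 30.0
```

```bash
python3 - <<'E'
from h import *
T=tcp();print(T.round(4));d=np.array([.5675,-.0268,.042])-T[:3,3];print((T[:3,:3].T@d*1000).round(1))
im,T=snap('wrist');cv2.imwrite('pics/w5.png',im[60:290])
E
```

```text
[[-1.000e+00 -4.900e-03 -1.600e-03  5.663e-01]
 [-4.900e-03  1.000e+00 -5.000e-04 -2.670e-02]
 [ 1.600e-03 -5.000e-04 -1.000e+00  1.427e-01]
 [ 0.000e+00  0.000e+00  0.000e+00  1.000e+00]]
[-1.400e+00 -1.000e-01  1.007e+02]
```

View pics/w5.png

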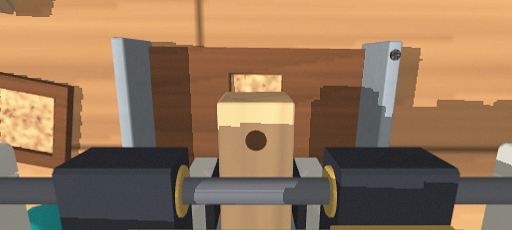

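The block (centre column 256) lines up with the nest (columns 230–281). Lowering it.

{"method": "apply_moves", "body": {
  "targets": [
    {"travel":[-1,0,35],"roll":0,"jaw":25},
    {"travel":[0,0,30],"roll":0,"jaw":25},
    {"travel":[0,0,20],"roll":0,"jaw":25},
    {"travel":[0,0,8],"roll":0,"jaw":25},
    {"travel":[0,0,4],"roll":0,"jaw":25},
    {"travel":[0,0,3],"roll":0,"jaw":25},
    {"travel":[0,0,0],"roll":0,"jaw":25},
    {"travel":[0,0,0],"roll":0,"jaw":25}
  ]
}}

```text
clock: 17.55
tool_pos: [0.5684, -0.0265, 0.044]
orientation: [180.0, 0.1, -179.7]
force: [-0.4, -0.2, -0.5]
opening: 0.0358
gripper_force: 30.0
```

{"method": "apply_moves", "body": {
  "targets": [
    {"travel":[0,0,0],"roll":0,"jaw":55},
    {"travel":[0,0,0],"roll":0,"jaw":55},
    {"travel":[0,0,0],"roll":0,"jaw":55},
    {"travel":[0,0,-25],"roll":0,"jaw":55},
    {"travel":[0,0,-45],"roll":0,"jaw":55},
    {"travel":[0,0,-45],"roll":0,"jaw":55},
    {"travel":[40,0,-30],"roll":0,"jaw":55},
    {"travel":[40,0,-45],"roll":0,"jaw":35},
    {"travel":[0,0,-45],"roll":-8,"jaw":35},
    {"travel":[0,0,0],"roll":-8,"jaw":35}
  ]
}}

```text
clock: 18.55
tool_pos: [0.4966, -0.027, 0.2775]
orientation: [-179.9, 0.7, -163.3]
force: [0.4, -0.0, -0.0]
opening: 0.0376
gripper_force: 0.0
```

```bash
python3 - <<'E'
from h import *
print(tcp()[:3,3].round(4))
s=ctrl.snapshot('side')[:,:,::-1];a=s[110:260,190:350];t=ctrl.snapshot('top')[:,:,::-1][135:260,200:330]
cv2.imwrite('pics/s6.png',np.hstack([cv2.resize(a,(427,400),interpolation=2),cv2.resize(t,(370,400),interpolation=2)]))
E
```

```text
[ 0.4966 -0.027   0.2775]
```

View pics/s6.png

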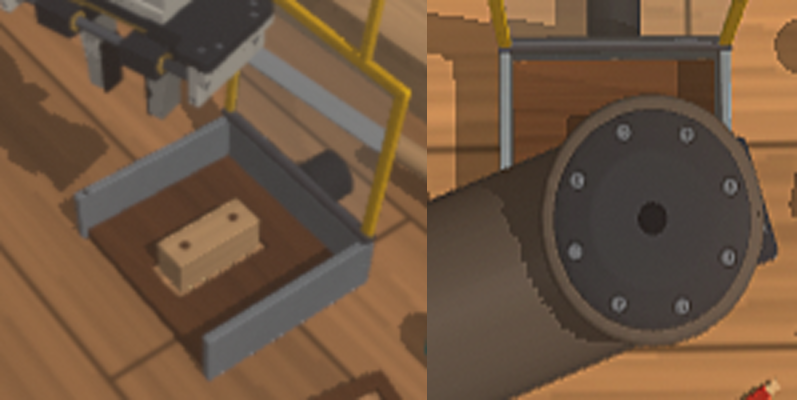

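The rail block lies down in the nest with cork showing around it. Going back to the bar to close the shield.

{"method": "apply_moves", "body": {
  "targets": [
    {"travel":[0,0,-40],"roll":-8,"jaw":35},
    {"travel":[0,0,-40],"roll":-8,"jaw":35},
    {"travel":[0,0,-8],"roll":-8,"jaw":35},
    {"travel":[0,0,0],"roll":-8,"jaw":35},
    {"travel":[0,0,0],"roll":-8,"jaw":35},
    {"travel":[0,0,0],"roll":-8,"jaw":35},
    {"travel":[0,0,0],"roll":-8,"jaw":35},
    {"travel":[0,0,0],"roll":-8,"jaw":35},
    {"travel":[0,0,0],"roll":-8.5,"jaw":35},
    {"travel":[0,0,0],"roll":0,"jaw":35}
  ]
}}

```text
clock: 19.65
tool_pos: [0.4943, -0.0272, 0.357]
orientation: [179.8, -0.0, -91.3]
force: [-0.1, 0.7, -1.1]
opening: 0.035
gripper_force: 0.0
```

```bash
python3 - <<'E'
from h import *
T=tcp();print(T.round(4));d=np.array([.689,-.0275,.365])-T[:3,3];print((T[:3,:3].T@d*1000).round(1))
s=cv2.imread('pics/side3.png');h=cv2.cvtColor(s,cv2.COLOR_BGR2HSV)
# predicted bar in undisturbed side3 picture
print(topix('side',[[.689,-.0775,.307],[.689,.0225,.307]]).round(1))
cv2.imwrite('pics/bar.png',cv2.resize(s[40:240,200:420],None,fx=2.5,fy=2.5))
E
```

```text
[[-2.270e-02 -9.997e-01 -2.600e-03  4.943e-01]
 [-9.997e-01  2.270e-02 -6.000e-04 -2.720e-02]
 [ 6.000e-04  2.600e-03 -1.000e+00  3.570e-01]
 [ 0.000e+00  0.000e+00  0.000e+00  1.000e+00]]
[  -4.1 -194.6   -8.5]
[[331.6 101.8]
 [299.7  79.3]]
```

View pics/bar.png

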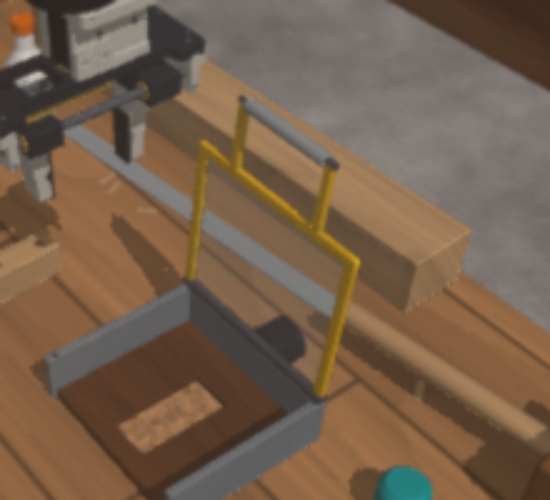

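The bar shows at (315,93), where I left it, which puts its z at about 0.303.

{"method": "apply_moves", "body": {
  "targets": [
    {"travel":[0,0,-10],"roll":-1.3,"jaw":38},
    {"travel":[0,-48,0],"roll":0,"jaw":38},
    {"travel":[0,-48,0],"roll":0,"jaw":38},
    {"travel":[0,-48,0],"roll":0,"jaw":38},
    {"travel":[0,-50,0],"roll":0,"jaw":38},
    {"travel":[0,0,0],"roll":0,"jaw":38},
    {"travel":[0,0,30],"roll":0,"jaw":38},
    {"travel":[0,0,29],"roll":0,"jaw":38},
    {"travel":[0,0,0],"roll":0,"jaw":5},
    {"travel":[0,0,0],"roll":0,"jaw":5}
  ]
}}

```text
clock: 20.65
tool_pos: [0.6886, -0.027, 0.3101]
orientation: [180.0, -0.1, -90.0]
force: [-0.5, 0.4, 1.6]
opening: 0.0273
gripper_force: 0.0
```

{"method": "apply_moves", "body": {
  "targets": [
    {"travel":[0,0,0],"roll":0,"jaw":5},
    {"travel":[0,0,0],"roll":0,"jaw":5},
    {"travel":[0,0,0],"roll":0,"jaw":5},
    {"travel":[0,0,0],"roll":0,"jaw":5}
  ]
}}

```text
clock: 21.05
tool_pos: [0.6891, -0.0268, 0.3118]
orientation: [-179.8, 0.0, -89.9]
force: [-1.3, 0.7, 6.6]
opening: 0.0127
gripper_force: 30.0
```

{"method": "apply_moves", "body": {
  "targets": [
    {"travel":[0,24,-1],"roll":0,"jaw":5},
    {"travel":[0,23,2],"roll":0,"jaw":5},
    {"travel":[0,24,4],"roll":0,"jaw":5},
    {"travel":[0,22,6],"roll":0,"jaw":5},
    {"travel":[0,22,9],"roll":0,"jaw":5},
    {"travel":[0,21,10],"roll":0,"jaw":5},
    {"travel":[0,20,13],"roll":0,"jaw":5},
    {"travel":[0,0,0],"roll":0,"jaw":5}
  ]
}}

```text
clock: 21.85
tool_pos: [0.5292, -0.0259, 0.2671]
orientation: [179.9, 0.2, -89.9]
force: [-11.6, 8.1, 8.7]
opening: 0.0129
gripper_force: 30.0
```

{"method": "apply_moves", "body": {
  "targets": [
    {"travel":[0,19,15],"roll":0,"jaw":5},
    {"travel":[0,17,16],"roll":0,"jaw":5},
    {"travel":[0,15,18],"roll":0,"jaw":5},
    {"travel":[0,13,20],"roll":0,"jaw":5},
    {"travel":[0,12,20],"roll":0,"jaw":5},
    {"travel":[0,9,22],"roll":0,"jaw":5},
    {"travel":[0,7,23],"roll":0,"jaw":5},
    {"travel":[0,5,24],"roll":0,"jaw":5},
    {"travel":[0,0,0],"roll":0,"jaw":5}
  ]
}}

```text
clock: 22.75
tool_pos: [0.4344, -0.0256, 0.1065]
orientation: [179.9, 0.2, -90.0]
force: [-4.3, 14.3, -4.4]
opening: 0.013
gripper_force: 30.0
```

{"method": "apply_moves", "body": {
  "targets": [
    {"travel":[0,1,11],"roll":0,"jaw":5},
    {"travel":[0,1,11],"roll":0,"jaw":5},
    {"travel":[0,0,8],"roll":0,"jaw":5},
    {"travel":[0,0,0],"roll":0,"jaw":5},
    {"travel":[0,0,0],"roll":0,"jaw":5}
  ]
}}

```text
clock: 23.25
tool_pos: [0.4326, -0.0255, 0.0778]
orientation: [179.9, 0.2, -90.0]
force: [-6.2, 15.8, -5.6]
opening: 0.0129
gripper_force: 30.0
```

{"method": "apply_moves", "body": {
  "targets": [
    {"travel":[-1,0,2],"roll":0,"jaw":5},
    {"travel":[0,0,0],"roll":0,"jaw":5},
    {"travel":[0,0,0],"roll":0,"jaw":5}
  ]
}}

```text
clock: 23.55
tool_pos: [0.4325, -0.0254, 0.0766]
orientation: [179.9, 0.1, -90.0]
force: [-7.8, 9.6, 4.1]
opening: 0.0133
gripper_force: 30.0
```

{"method": "apply_moves", "body": {
  "targets": [
    {"travel":[0,0,2],"roll":0,"jaw":5},
    {"travel":[0,0,0],"roll":0,"jaw":5},
    {"travel":[0,0,0],"roll":0,"jaw":5}
  ]
}}

```text
clock: 23.85
tool_pos: [0.4326, -0.0255, 0.0758]
orientation: [180.0, 0.1, -89.9]
force: [-14.0, 11.3, 22.9]
opening: 0.0128
gripper_force: 30.0
```

{"method": "apply_moves", "body": {
  "targets": [
    {"travel":[0,0,2],"roll":0,"jaw":5},
    {"travel":[0,0,0],"roll":0,"jaw":5},
    {"travel":[0,0,0],"roll":0,"jaw":5}
  ]
}}

```text
clock: 24.15
tool_pos: [0.4326, -0.0255, 0.0742]
orientation: [180.0, 0.1, -89.9]
force: [-16.8, 12.6, 28.9]
opening: 0.0132
gripper_force: 30.0
```

The force rises sharply there, so the shield is at its stop. Releasing and checking.

{"method": "apply_moves", "body": {
  "targets": [
    {"travel":[0,0,-2],"roll":0,"jaw":5},
    {"travel":[0,0,0],"roll":0,"jaw":38},
    {"travel":[0,0,0],"roll":0,"jaw":38},
    {"travel":[0,0,0],"roll":0,"jaw":38},
    {"travel":[0,0,-25],"roll":0,"jaw":38},
    {"travel":[0,0,-45],"roll":0,"jaw":38},
    {"travel":[0,0,-45],"roll":0,"jaw":60},
    {"travel":[-40,0,-50],"roll":0,"jaw":80},
    {"travel":[-45,0,0],"roll":0,"jaw":80},
    {"travel":[0,0,0],"roll":0,"jaw":80}
  ]
}}

```text
clock: 25.15
tool_pos: [0.4346, 0.0537, 0.2303]
orientation: [-179.8, 0.1, -89.7]
force: [-0.1, -0.8, -0.2]
opening: 0.0644
gripper_force: 0.0
```

```bash
python3 - <<'E'
from h import *
im,T=snap('wrist','w7');np.save('w7.npy',T);s=ctrl.snapshot('side')[:,:,::-1];cv2.imwrite('pics/side7.png',s);print(T[:3,3])
cv2.imwrite('pics/c7.png',np.hstack([cv2.resize(im[:250,:320],(512,400),interpolation=2),cv2.resize(s[140:270,190:280],(277,400),interpolation=2)]))
P=[[.432,y,.066] for y in(-.077,.023)];print(topix('wrist',P,T),topix('side',P))
E
```

```text
[0.43461665 0.05365515 0.23026259]
[[259.50409734  44.4368497 ]
 [258.68860747 150.19872893]] [[233.43390631 233.27217178]
 [209.65176705 205.49886074]]
```

View pics/c7.png

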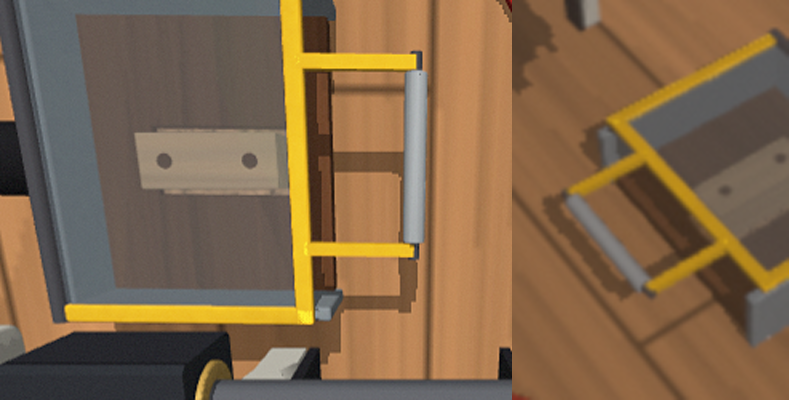

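The closed shield shows the bar in the side view at (209.5,204)–(232.6,234), within about 1 px of the predicted closed position, with the block under the shield. I'll press the bar once with the jaw closed to be sure.

{"method": "apply_moves", "body": {
  "targets": [
    {"travel":[42,2,0],"roll":0,"jaw":0},
    {"travel":[42,0,0],"roll":0,"jaw":0},
    {"travel":[0,0,40],"roll":0,"jaw":0},
    {"travel":[0,0,40],"roll":0,"jaw":0},
    {"travel":[0,0,30],"roll":0,"jaw":0},
    {"travel":[0,0,0],"roll":0,"jaw":0},
    {"travel":[0,0,18],"roll":0,"jaw":0},
    {"travel":[0,0,4],"roll":0,"jaw":0},
    {"travel":[0,0,2],"roll":0,"jaw":0},
    {"travel":[0,0,0],"roll":0,"jaw":0}
  ]
}}

```text
clock: 26.25
tool_pos: [0.4321, -0.034, 0.0953]
orientation: [-180.0, 0.0, -89.9]
force: [0.8, 0.2, -0.1]
opening: 0.0038
gripper_force: 0.1
```

{"method": "apply_moves", "body": {
  "targets": [
    {"travel":[0,0,2],"roll":0,"jaw":0},
    {"travel":[0,0,0],"roll":0,"jaw":0}
  ]
}}

```text
clock: 26.45
tool_pos: [0.4337, -0.0338, 0.0948]
orientation: [-179.8, -0.0, -89.8]
force: [-1.0, -3.5, 12.0]
opening: 0.0005
gripper_force: 6.4
```

{"method": "apply_moves", "body": {
  "targets": [
    {"travel":[0,0,2],"roll":0,"jaw":0},
    {"travel":[0,0,0],"roll":0,"jaw":0}
  ]
}}

```text
clock: 26.65
tool_pos: [0.4362, -0.0336, 0.0944]
orientation: [-179.5, 0.0, -89.7]
force: [2.4, -5.7, 21.5]
opening: 0.0005
gripper_force: 10.7
```

The tips met the bar at z = 0.073, which is exactly its closed top, so the shield is fully closed. On to the right group.

{"method": "apply_moves", "body": {
  "targets": [
    {"travel":[0,0,-40],"roll":0,"jaw":0},
    {"travel":[0,0,-45],"roll":0,"jaw":30},
    {"travel":[0,0,-45],"roll":0,"jaw":60},
    {"travel":[40,-15,-25],"roll":0,"jaw":87},
    {"travel":[40,-15,0],"roll":0,"jaw":87},
    {"travel":[40,-15,0],"roll":0,"jaw":87},
    {"travel":[0,-10,0],"roll":0,"jaw":87},
    {"travel":[0,0,0],"roll":0,"jaw":87},
    {"travel":[0,0,0],"roll":0,"jaw":87}
  ]
}}

```text
clock: 27.55
tool_pos: [0.4864, -0.1534, 0.2456]
orientation: [180.0, 0.0, -89.9]
force: [-0.1, 0.7, 0.3]
opening: 0.059
gripper_force: 0.0
```

```bash
python3 - <<'E'
from h import *
im,T=snap('wrist','w8');np.save('w8.npy',T);print(T[:3,3].round(4))
cv2.imwrite('pics/w8c.png',cv2.resize(im[:215],(800,336),interpolation=2))
E
```

```text
[ 0.4864 -0.1534  0.2456]
```

View pics/w8c.png

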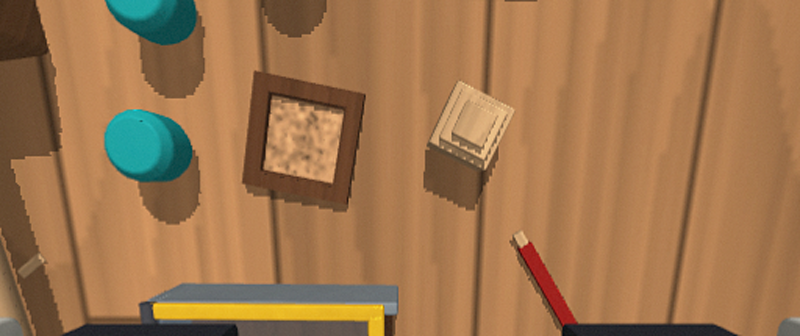

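The wrist view shows the cap with top-face corners near (460,81), (514,108), (485,168) and (430,138) in the crop, and the square cut-out with corners (272,94), (345,106), (335,185) and (264,172). I have now viewed 15 pictures, one over the limit of 14, so from here I measure by number only.

```bash
python3 - <<'E'
from h import *
T=np.load('w8.npy');im=cv2.imread('pics/w8.png');hsv=cv2.cvtColor(im,cv2.COLOR_BGR2HSV);s=512/800
w=lambda p,z:toplane('wrist',p,z,T)
def rep(n,b):
    e=np.diff(np.vstack([b,b[:1]]),axis=0)[:,:2];print(n,b.mean(0).round(4),(np.linalg.norm(e,axis=1)*1000).round(1),(np.degrees(np.arctan2(e[:,1],e[:,0]))%90).round(1))
rep('cap hand',w(np.array([(460,81),(514,108),(485,168),(430,138)])*s,.04))
rep('hole hand',w(np.array([(272,94),(345,106),(335,185),(264,172)])*s,.01))
for nm,box,lo,hi,z in [('cap',(265,45,335,115),(0,0,150),(180,128,255),.04),('cap2',(265,45,335,115),(0,0,190),(180,128,255),.04),('hole',(160,50,230,125),(0,0,125),(180,150,255),.008),('board',(150,40,240,138),(0,0,0),(180,255,118),.01)]:
    x0,y0,x1,y1=box;m=cv2.morphologyEx(cv2.inRange(hsv[y0:y1,x0:x1],lo,hi),cv2.MORPH_CLOSE,np.ones((3,3)));m=cv2.morphologyEx(m,cv2.MORPH_OPEN,np.ones((3,3)))
    c=max(cv2.findContours(m,0,1)[0],key=cv2.contourArea)+np.array([x0,y0]);r=cv2.minAreaRect(c);print(np.round(r[0],1),np.round(r[1],1));rep(nm,w(cv2.boxPoints(r),z))
t=cv2.imread('pics/top0.png')
E
```

```text
cap hand [ 0.4347 -0.2578  0.04  ] [42.3 44.7 45.2 42.6] [65.7 65.7 63.  61.9]
hole hand [ 0.5604 -0.2492  0.01  ] [55.9 59.5 56.7 58.1] [81.3 80.8 79.9 79.9]
[301.9  79.2] [41.1 43.4]
cap [ 0.435  -0.2577  0.04  ] [44.8 45.  45.5 46.4] [63.1 65.7 64.9 64.9]
[301.9  79.2] [40.2 43.4]
cap2 [ 0.435  -0.2578  0.04  ] [44.8 44.1 45.5 45.4] [63.1 65.7 64.8 64.9]
[193.4  89.1] [47.5 48.5]
hole [ 0.5623 -0.2494  0.008 ] [56.8 56.4 57.  58.6] [76.2 81.2 78.4 80.8]
[192.9  88.2] [73.9 84. ]
board [ 0.5625 -0.2492  0.01  ] [97.7 86.  98.2 91.9] [75.8 81.6 79.3 81. ]
```

{"method": "apply_moves", "body": {
  "targets": [
    {"travel":[0,0,0],"roll":8.4,"jaw":87},
    {"travel":[0,0,0],"roll":8.4,"jaw":87},
    {"travel":[0,0,0],"roll":8.4,"jaw":87},
    {"travel":[39,1,0],"roll":0,"jaw":87},
    {"travel":[39,1,0],"roll":0,"jaw":87},
    {"travel":[38,0,0],"roll":0,"jaw":87},
    {"travel":[0,0,45],"roll":0,"jaw":87},
    {"travel":[0,0,45],"roll":0,"jaw":87},
    {"travel":[0,0,0],"roll":0,"jaw":87},
    {"travel":[0,0,0],"roll":0,"jaw":87}
  ]
}}

```text
clock: 28.6
tool_pos: [0.4359, -0.2575, 0.1565]
orientation: [180.0, -0.1, -115.0]
force: [-0.0, 0.2, 0.2]
opening: 0.0871
gripper_force: 0.0
```

```bash
python3 - <<'E'
from h import *
T=tcp();print(T[:3,3].round(4),ctrl.get_obs()['orientation'],ctrl.get_obs()['opening'])
print((T[:3,:3].T@(np.array([.435,-.2577,.034])-T[:3,3])*1000).round(1))
im,_=snap('wrist');hsv=cv2.cvtColor(im,cv2.COLOR_BGR2HSV)
P=topix('wrist',[[.435,-.2577,.051]],T)[0];print('pred top px',P,'row of fingers',topix('wrist',T[:3,3]+T[:3,2]*.022,T))
E
```

```text
[ 0.4359 -0.2575  0.1565] [ 1.79957427e+02 -5.48278676e-02 -1.14979601e+02] 0.08706293912996894
[  0.4   0.7 122.5]
pred top px [256.26247515 193.93499684] row of fingers [[255.40757596 232.52398048]]
```

{"method": "apply_moves", "body": {
  "targets": [
    {"travel":[0,1,40],"roll":0,"jaw":87},
    {"travel":[0,0,40],"roll":0,"jaw":87},
    {"travel":[0,0,30],"roll":0,"jaw":87},
    {"travel":[0,0,12],"roll":0,"jaw":87},
    {"travel":[0,0,0],"roll":0,"jaw":60},
    {"travel":[0,0,0],"roll":0,"jaw":40},
    {"travel":[0,0,0],"roll":0,"jaw":35},
    {"travel":[0,0,0],"roll":0,"jaw":35},
    {"travel":[0,0,0],"roll":0,"jaw":35},
    {"travel":[0,0,0],"roll":0,"jaw":35}
  ]
}}

```text
clock: 29.65
tool_pos: [0.4352, -0.2577, 0.0341]
orientation: [-179.9, 0.0, -115.1]
force: [-0.6, 1.9, 5.7]
opening: 0.0455
gripper_force: 30.0
```

{"method": "apply_moves", "body": {
  "targets": [
    {"travel":[0,0,0],"roll":0,"jaw":35},
    {"travel":[0,0,-20],"roll":0,"jaw":35},
    {"travel":[0,0,-35],"roll":0,"jaw":35},
    {"travel":[0,0,-35],"roll":0,"jaw":35},
    {"travel":[0,0,0],"roll":-7.5,"jaw":35},
    {"travel":[0,0,0],"roll":-7.5,"jaw":35},
    {"travel":[0,0,0],"roll":0,"jaw":35},
    {"travel":[0,0,0],"roll":0,"jaw":35}
  ]
}}

```text
clock: 30.45
tool_pos: [0.4346, -0.2576, 0.1233]
orientation: [180.0, 0.0, -100.3]
force: [0.1, -0.1, -0.7]
opening: 0.0459
gripper_force: 30.0
```

```bash
python3 - <<'E'
from h import *
o=ctrl.get_obs();T=tcp(o);print(o['opening'],T[:3,3].round(4),o['orientation'])
print((T[:3,:3].T@(np.array([.5615,-.2495,.134])-T[:3,3])*1000).round(1))
E
```

```text
0.045854256277569935 [ 0.4346 -0.2576  0.1233] [ 1.79969480e+02  6.45995587e-04 -1.00321798e+02]
[ -30.7 -123.4  -10.8]
```

{"method": "apply_moves", "body": {
  "targets": [
    {"travel":[-10,-41,0],"roll":0,"jaw":35},
    {"travel":[-10,-41,0],"roll":0,"jaw":35},
    {"travel":[-11,-41,0],"roll":0,"jaw":35},
    {"travel":[0,0,0],"roll":0,"jaw":35},
    {"travel":[0,0,35],"roll":0,"jaw":35},
    {"travel":[0,0,25],"roll":0,"jaw":35},
    {"travel":[0,0,0],"roll":0,"jaw":35},
    {"travel":[0,0,0],"roll":0,"jaw":35}
  ]
}}

```text
clock: 31.25
tool_pos: [0.5611, -0.2489, 0.0633]
orientation: [179.9, -0.0, -100.2]
force: [0.5, 0.1, -0.4]
opening: 0.0457
gripper_force: 30.0
```

{"method": "apply_moves", "body": {
  "targets": [
    {"travel":[0,0,12],"roll":0,"jaw":35},
    {"travel":[0,0,8],"roll":0,"jaw":35},
    {"travel":[0,0,4],"roll":0,"jaw":35},
    {"travel":[0,0,0],"roll":0,"jaw":35},
    {"travel":[0,0,0],"roll":0,"jaw":35}
  ]
}}

```text
clock: 31.75
tool_pos: [0.5616, -0.2487, 0.0397]
orientation: [-180.0, -0.0, -100.1]
force: [-0.5, 0.2, -1.1]
opening: 0.046
gripper_force: 30.0
```

{"method": "apply_moves", "body": {
  "targets": [
    {"travel":[0,0,1],"roll":0,"jaw":35},
    {"travel":[0,0,0],"roll":0,"jaw":62},
    {"travel":[0,0,0],"roll":0,"jaw":62},
    {"travel":[0,0,0],"roll":0,"jaw":62},
    {"travel":[0,0,-25],"roll":0,"jaw":62},
    {"travel":[0,0,-45],"roll":0,"jaw":70},
    {"travel":[0,0,-45],"roll":0,"jaw":87},
    {"travel":[0,0,-45],"roll":-5,"jaw":87},
    {"travel":[-25,30,-45],"roll":-5,"jaw":87},
    {"travel":[-25,30,-25],"roll":0,"jaw":87}
  ]
}}

```text
clock: 32.75
tool_pos: [0.509, -0.2006, 0.264]
orientation: [-179.8, -0.0, -90.0]
force: [0.6, 0.5, 1.0]
opening: 0.0865
gripper_force: 0.0
```

{"method": "apply_moves", "body": {
  "targets": [
    {"travel":[0,0,0],"roll":0,"jaw":87},
    {"travel":[0,0,0],"roll":0,"jaw":87}
  ]
}}

```text
clock: 32.95
tool_pos: [0.5082, -0.2001, 0.2628]
orientation: [-179.8, 0.0, -90.0]
force: [0.1, -0.0, -0.2]
opening: 0.087
gripper_force: 0.0
```

```bash
python3 - <<'E'
from h import *
im,T=snap('wrist','w9');np.save('w9.npy',T);print(T[:3,3].round(4));hsv=cv2.cvtColor(im,cv2.COLOR_BGR2HSV)
cv2.imwrite('pics/side9.png',ctrl.snapshot('side')[:,:,::-1]);cv2.imwrite('pics/top9.png',ctrl.snapshot('top')[:,:,::-1])
def blobs(nm,p,R,lo,hi,z):
    c0=topix('wrist',p,T)[0];x0,y0=np.maximum((c0-R).astype(int),0);x1,y1=(c0+R).astype(int)
    m=cv2.morphologyEx(cv2.inRange(hsv[y0:y1,x0:x1],lo,hi),cv2.MORPH_OPEN,np.ones((3,3)));m=cv2.morphologyEx(m,cv2.MORPH_CLOSE,np.ones((5,5)))
    c=max(cv2.findContours(m,0,1)[0],key=cv2.contourArea)+np.array([x0,y0]);r=cv2.minAreaRect(c);b=toplane('wrist',cv2.boxPoints(r),z,T)
    (u,v),rad=cv2.minEnclosingCircle(c);print(nm,'pred',c0.round(1),'rect',np.round(r[0],1),np.round(r[1],1),'circ',round(u,1),round(v,1),round(rad,1),'->',b.mean(0).round(4),np.linalg.norm(np.diff(b,axis=0),axis=1).round(4),cv2.boundingRect(c))
blobs('cap',[.5615,-.2487,.044],38,(0,0,185),(180,128,255),.044)
blobs('foot',[.564,-.382,.046],40,(0,0,170),(180,128,255),.042)
blobs('fhole',[.425,-.401,.006],38,(0,0,125),(180,150,255),.008)
E
```

```text
[ 0.5082 -0.2001  0.2628]
cap pred [211.5 130.1] rect [211.5 129.8] [37.5 37.5] circ 211.5 130.0 26.1 -> [ 0.5615 -0.2487  0.044 ] [0.0444 0.044  0.0445] (195, 109, 38, 43)
foot pred [204.3   4.5] rect [204.5   9.5] [19. 35.] circ 204.5 2.6 17.7 -> [ 0.5646 -0.3784  0.042 ] [0.0381 0.0186 0.0387] (187, 0, 36, 20)
fhole pred [325.6  -1.3] rect [326.   13.5] [27. 48.] circ 326.0 3.5 24.3 -> [ 0.424  -0.3844  0.008 ] [0.0572 0.0292 0.0583] (302, 0, 49, 28)
```

The cap measures centred in its cut-out at (0.5615, −0.2487). Stepping over to see the foot and its holder fully.

{"method": "apply_moves", "body": {
  "targets": [
    {"travel":[45,10,0],"roll":0,"jaw":87},
    {"travel":[45,0,0],"roll":0,"jaw":87},
    {"travel":[0,0,0],"roll":0,"jaw":87},
    {"travel":[0,0,0],"roll":0,"jaw":87}
  ]
}}

```text
clock: 33.5
tool_pos: [0.4977, -0.2918, 0.2593]
orientation: [179.8, 0.0, -90.3]
force: [0.5, 0.1, 0.1]
opening: 0.087
gripper_force: 0.0
```

```bash
python3 - <<'E'
from h import *
im,T=snap('wrist','w10');np.save('w10.npy',T);print(T[:3,3].round(4));hsv=cv2.cvtColor(im,cv2.COLOR_BGR2HSV)
def blobs(nm,p,R,lo,hi,z):
    c0=topix('wrist',p,T)[0];x0,y0=np.maximum((c0-R).astype(int),0);x1,y1=(c0+R).astype(int)
    m=cv2.morphologyEx(cv2.inRange(hsv[y0:y1,x0:x1],lo,hi),cv2.MORPH_OPEN,np.ones((3,3)));m=cv2.morphologyEx(m,cv2.MORPH_CLOSE,np.ones((5,5)))
    c=max(cv2.findContours(m,0,1)[0],key=cv2.contourArea)+np.array([x0,y0]);r=cv2.boundingRect(c);
    (u,v),(a,b),_=cv2.fitEllipse(c);q=toplane('wrist',[(u,v),(u-a/2,v),(u+a/2,v)],z,T);print(nm,'pred',c0.round(1),'ell',np.round([u,v,a,b],1),'->',q[0].round(4),'d',abs(q[1]-q[2])[:2].round(4),r,'hsv',hsv[int(v),int(u)])
for s in(120,128):blobs('foot',[.564,-.382,.042],38,(0,0,160),(180,s,255),.042)
blobs('fhole',[.424,-.401,.006],38,(0,0,125),(180,150,255),.007)
P=toplane('top',[(405,240),(401,187)],.007);print(P)
t=cv2.cvtColor(cv2.imread('pics/top0.png'),cv2.COLOR_BGR2HSV)
E
```

```text
[ 0.4977 -0.2918  0.2593]
foot pred [197.1  93.7] ell [197.2  88.5  37.4  37.9] -> [ 0.5636 -0.3877  0.042 ] d [0.0431 0.0002] (178, 70, 40, 39) hsv [ 16 114 192]
foot pred [197.1  93.7] ell [197.2  88.4  37.4  38.2] -> [ 0.5636 -0.3878  0.042 ] d [0.0431 0.0002] (178, 70, 40, 39) hsv [ 16 114 192]
fhole pred [312.7  79.3] ell [312.3  80.8  45.8  47.6] -> [ 0.4247 -0.3991  0.007 ] d [0.0578 0.0002] (289, 57, 48, 48) hsv [ 14 128 155]
[[ 0.42463318 -0.4008529   0.007     ]
 [ 0.56768948 -0.39533499  0.007     ]]
```

{"method": "apply_moves", "body": {
  "targets": [
    {"travel":[32,-22,0],"roll":0,"jaw":87},
    {"travel":[31,-22,0],"roll":0,"jaw":87},
    {"travel":[31,-22,0],"roll":0,"jaw":87},
    {"travel":[0,0,45],"roll":0,"jaw":87},
    {"travel":[0,0,45],"roll":0,"jaw":87},
    {"travel":[0,0,45],"roll":0,"jaw":87},
    {"travel":[0,0,0],"roll":0,"jaw":87},
    {"travel":[0,0,0],"roll":0,"jaw":87}
  ]
}}

```text
clock: 34.35
tool_pos: [0.5643, -0.3841, 0.1264]
orientation: [179.9, -0.0, -90.0]
force: [0.8, -0.7, 2.3]
opening: 0.0869
gripper_force: 0.0
```

```bash
python3 - <<'E'
from h import *
T=tcp();print(T[:3,3].round(4));print((T[:3,:3].T@(np.array([.5636,-.386,.035])-T[:3,3])*1000).round(1),ctrl.get_obs()['opening'])
E
```

```text
[ 0.5643 -0.3841  0.1264]
[ 1.8  0.6 91.4] 0.08693466509551605
```

{"method": "apply_moves", "body": {
  "targets": [
    {"travel":[1,1,40],"roll":0,"jaw":87},
    {"travel":[0,0,35],"roll":0,"jaw":87},
    {"travel":[0,0,16],"roll":0,"jaw":87},
    {"travel":[0,0,0],"roll":0,"jaw":60},
    {"travel":[0,0,0],"roll":0,"jaw":40},
    {"travel":[0,0,0],"roll":0,"jaw":40},
    {"travel":[0,0,0],"roll":0,"jaw":40},
    {"travel":[0,0,0],"roll":0,"jaw":40},
    {"travel":[0,0,0],"roll":0,"jaw":40}
  ]
}}

```text
clock: 35.25
tool_pos: [0.5634, -0.3858, 0.0364]
orientation: [-179.9, -0.0, -90.1]
force: [-1.0, 2.0, 5.6]
opening: 0.0492
gripper_force: 30.0
```

{"method": "apply_moves", "body": {
  "targets": [
    {"travel":[0,0,-20],"roll":0,"jaw":40},
    {"travel":[0,0,-30],"roll":0,"jaw":40},
    {"travel":[0,0,-30],"roll":0,"jaw":40},
    {"travel":[0,0,0],"roll":0,"jaw":40},
    {"travel":[0,0,0],"roll":0,"jaw":40}
  ]
}}

```text
clock: 35.75
tool_pos: [0.5632, -0.3857, 0.1161]
orientation: [-179.9, -0.0, -90.1]
force: [-0.3, -0.8, 0.0]
opening: 0.0492
gripper_force: 30.0
```

```bash
python3 - <<'E'
from h import *
o=ctrl.get_obs();T=tcp(o);print(o['opening'],T[:3,3].round(4));print((T[:3,:3].T@(np.array([.4247,-.4,.04])-T[:3,3])*1000).round(1))
im,T=snap('wrist');hsv=cv2.cvtColor(im,cv2.COLOR_BGR2HSV)
# foot top disc between the fingers
c0=topix('wrist',T[:3,3]+T[:3,2]*-.014,T)[0];x0,y0=(c0-45).astype(int);print('pred centred top',c0)
m=cv2.inRange(hsv[y0:y0+60,x0:x0+90],(8,60,90),(22,150,255));m=cv2.morphologyEx(m,cv2.MORPH_OPEN,np.ones((5,5)))
for c in cv2.findContours(m,0,1)[0]:
    if cv2.contourArea(c)>150:print(np.array(cv2.boundingRect(c))+[x0,y0,0,0],cv2.contourArea(c))
E
```

```text
0.04915358842249247 [ 0.5632 -0.3857  0.1161]
[ 14.6 138.6  75.9]
pred centred top [255.02446031 262.81491385]
[210 264  90  13] 1068.0
[212 217  88  21] 1707.0
```

The foot is held (opening 49 mm). Placing it.

{"method": "apply_moves", "body": {
  "targets": [
    {"travel":[4,35,0],"roll":0,"jaw":40},
    {"travel":[4,35,0],"roll":0,"jaw":40},
    {"travel":[3,35,0],"roll":0,"jaw":40},
    {"travel":[3,34,0],"roll":0,"jaw":40},
    {"travel":[0,0,0],"roll":0,"jaw":40},
    {"travel":[0,0,30],"roll":0,"jaw":40},
    {"travel":[0,0,25],"roll":0,"jaw":40},
    {"travel":[0,0,0],"roll":0,"jaw":40},
    {"travel":[0,0,0],"roll":0,"jaw":40}
  ]
}}

```text
clock: 36.7
tool_pos: [0.4236, -0.3992, 0.0596]
orientation: [179.9, 0.0, -90.1]
force: [-0.2, -0.2, -1.1]
opening: 0.0495
gripper_force: 30.0
```

{"method": "apply_moves", "body": {
  "targets": [
    {"travel":[0,0,10],"roll":0,"jaw":40},
    {"travel":[0,0,6],"roll":0,"jaw":40},
    {"travel":[0,0,4],"roll":0,"jaw":40},
    {"travel":[0,0,0],"roll":0,"jaw":40},
    {"travel":[0,0,0],"roll":0,"jaw":40}
  ]
}}

```text
clock: 37.2
tool_pos: [0.4241, -0.3994, 0.0404]
orientation: [-180.0, -0.0, -90.1]
force: [0.1, 0.6, 0.6]
opening: 0.0495
gripper_force: 30.0
```

{"method": "apply_moves", "body": {
  "targets": [
    {"travel":[0,0,0],"roll":0,"jaw":65},
    {"travel":[0,0,0],"roll":0,"jaw":65},
    {"travel":[0,0,0],"roll":0,"jaw":65},
    {"travel":[0,0,-25],"roll":0,"jaw":70},
    {"travel":[0,0,-45],"roll":0,"jaw":80},
    {"travel":[0,0,-45],"roll":0,"jaw":80},
    {"travel":[0,0,-45],"roll":0,"jaw":80},
    {"travel":[-40,0,-45],"roll":0,"jaw":80},
    {"travel":[-40,-20,0],"roll":0,"jaw":80},
    {"travel":[0,0,0],"roll":0,"jaw":80}
  ]
}}

```text
clock: 38.2
tool_pos: [0.4459, -0.3234, 0.2396]
orientation: [-179.8, -0.0, -89.9]
force: [0.1, -0.0, -0.2]
opening: 0.0804
gripper_force: 0.0
```

{"method": "apply_moves", "body": {
  "targets": [
    {"travel":[0,0,0],"roll":0,"jaw":80},
    {"travel":[0,0,0],"roll":0,"jaw":80}
  ]
}}

```text
clock: 38.4
tool_pos: [0.4437, -0.3264, 0.2373]
orientation: [180.0, 0.0, -90.1]
force: [0.4, 0.1, 0.2]
opening: 0.0798
gripper_force: 0.0
```

```bash
python3 - <<'E'
from h import *
im,T=snap('wrist','w11');t=ctrl.snapshot('top')[:,:,::-1];s=ctrl.snapshot('side')[:,:,::-1];cv2.imwrite('pics/top11.png',t);cv2.imwrite('pics/side11.png',s);print(T[:3,3].round(4))
def blob(n,im,p,R,hi,z):
    hsv=cv2.cvtColor(np.ascontiguousarray(im),cv2.COLOR_BGR2HSV);c0=topix(n,p,T)[0];x0,y0=np.maximum((c0-R).astype(int),0)
    m=cv2.inRange(hsv[y0:y0+2*R,x0:x0+2*R],(0,0,175),(180,hi,255));m=cv2.morphologyEx(m,cv2.MORPH_OPEN,np.ones((3,3)))
    c=max(cv2.findContours(m,0,1)[0],key=cv2.contourArea)+np.array([x0,y0]);(u,v),r=cv2.minEnclosingCircle(c)
    print(n,'pred',c0.round(1),'got',round(u,1),round(v,1),'r',round(r,1),toplane(n,(u,v),z,T)[0].round(4),cv2.boundingRect(c))
blob('wrist',im,[.4241,-.3994,.048],34,122,.048)
blob('top',t,[.4241,-.3994,.05],18,122,.05);blob('side',s,[.4241,-.3994,.05],20,122,.05)
blob('top',t,[.4230,.3955,.048],14,122,.048);blob('side',s,[.4230,.3955,.048],14,122,.048)
blob('top',t,[.5615,-.2487,.05],18,122,.05);blob('side',s,[.5615,-.2487,.05],20,122,.05)
P=[[.432,y,.066] for y in(-.077,.023)];print('bar top',topix('top',P),'side',topix('side',P))
E
```

```text
[ 0.4437 -0.3264  0.2373]
wrist pred [273.3 108.4] got 273.8 106.5 r 21.0 [ 0.4235 -0.4015  0.048 ] (254, 87, 40, 41)
top pred [409.7 240.6] got 401.5 223.5 r 2.9 [ 0.4688 -0.3795  0.05  ] (399, 222, 6, 4)
side pred [329.5 356.6] got 329.0 357.5 r 12.6 [ 0.4223 -0.4     0.05  ] (320, 346, 21, 24)Traceback (most recent call last):
  File "<stdin>", line 10, in <module>
  File "<stdin>", line 6, in blob
ValueError: max() iterable argument is empty
```

The foot measures at its hole centre and at seated height in both the wrist and side views. The knob and cap were checked earlier, and the shield is closed on its stop. The arm is clear, so I'm handing in.

```bash
python3 -c "
from plant import ctrl
print(ctrl.close_job())"
```

```text
the job is handed in; nothing more can be done
None
```

I handed the job in at about 38 s: the knob, cap and foot measured seated in their holders, and the rail block lies in the nest under the shield, which is pressed fully closed; I viewed 15 pictures, one over the limit of 14.

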